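# Restock the guests' shoe-cream box and shut its flap

### The job

Two of the six pockets in the tin shoe-care box are empty: set one spare jar from the terracotta tray gently down into each empty pocket, upright and fully home, leaving the jars already in the box alone and the third spare standing on the tray. Then shut the box's flap fully, without disturbing the brush, key, china dog or bell.

Things in the scene. Friction and masses are not known exactly. Their poses are not given: they have to be found in the camera images.
- jar1_center (a point): one of seven identical screw-top jars of shoe cream (white body, dark metal lid): a plain upright cylinder 42 mm in diameter and 60 mm tall, about 0.12 kg. Four of the seven already stand in pockets of the tin box, three stand on the terracotta tray. The point is its centre, 30 mm above its underside; z is its axis.
- jar2_center (a point): another of the seven identical jars, as jar1: its centre, 30 mm above its underside; it stands either in a pocket or on the tray.
- jar3_center (a point): another of the seven identical jars, as jar1: its centre, 30 mm above its underside; it stands either in a pocket or on the tray.
- jar4_center (a point): another of the seven identical jars, as jar1: its centre, 30 mm above its underside; it stands either in a pocket or on the tray.
- jar5_center (a point): another of the seven identical jars, as jar1: its centre, 30 mm above its underside; it stands either in a pocket or on the tray.
- jar6_center (a point): another of the seven identical jars, as jar1: its centre, 30 mm above its underside; it stands either in a pocket or on the tray.
- jar7_center (a point): another of the seven identical jars, as jar1: its centre, 30 mm above its underside; it stands either in a pocket or on the tray.
- pocket1 (a point): one of the six square pockets of the tin box, full or empty: centre of its floor, 6 mm above the table; axes as the box's. It is 50 x 50 mm and 18 mm deep, cut in a wooden insert whose top is 24 mm above the table: a jar fully home stands 42 mm above the insert. Two rows (along x) of three pockets, centres 78 mm apart along and across.
- pocket2 (a point): another of the six pockets, as pocket1: centre of its floor.
- pocket3 (a point): another of the six pockets, as pocket1: centre of its floor.
- pocket4 (a point): another of the six pockets, as pocket1: centre of its floor.
- pocket5 (a point): another of the six pockets, as pocket1: centre of its floor.
- pocket6 (a point): another of the six pockets, as pocket1: centre of its floor.
- box: low painted tin box, fixed to the table, 270 mm along its x, 190 mm along its y, walls 6 mm thick and 78 mm high with open top. Origin: centre of its underside on the table; x and y axes along its sides, z up. The flap is hinged along the long side at its -y.
- flap (a joint): angle of the box's tin flap: 0 shut (level on the rim), 1.57 upright, 2.1 leaned fully back outside the box (its stop); starts between 1.8 and 2.05. A 3 mm sheet, 270 mm along the hinge, 190 mm from hinge to free edge, 0.3 kg. Hinge friction keeps it put near upright; a push under 3 N at the free edge swings it; let go below about 0.9 it sinks shut by itself in about 2 s.
- flap_hinge (a point): middle of the flap's hinge line, 82 mm above the table, above the box's -y long side; fixed; axes as the box's. The hinge line runs along x.
- flap_edge (a point): middle of the flap's free edge (a rolled bead 8 mm thick), 190 mm from the hinge; moves with the flap: at flap angle a it lies from the hinge 190 mm x cos(a) along the box's +y and 190 mm x sin(a) up.
- tray: flat terracotta tile tray with a low dark metal rim, fixed to the table, 280 mm along its x by 150 mm along its y; tile surface 6 mm above the table, rim 12 mm high and 4 mm thick. The spare jars stand on it in a row along x, 75 mm or more between centres. Origin: centre of the underside.
- brush: shoe brush with an arched wicker handle, 180 x 56 mm, 82 mm tall, lying on the table; origin at the centre of its underside. Leave it alone.
- key: brass door key lying flat, 84 mm long, 8 mm thick; origin where bow and shaft meet. Leave it alone.
- dog: china figurine of a sitting dog, 70 x 50 mm foot, 89 mm tall; origin at the centre of its underside. Leave it alone.
- bell: pewter tray bell, 64 mm in diameter, 82 mm tall; origin at the centre of its underside. Leave it alone.
Things that resemble listed ones, but are neither listed nor needed, are in the scene too. What is shaped like the part that bears jar2_center but green or purple is not meant. Leave any pink look-alike of the part that bears jar6_center alone.

How it is judged (in metres and radians):
On the way, in this order (a step that is already met when the one before it is completed fails the run):
1. with the flap still open, all six pockets hold a jar, upright and home on the pocket floor, and let go (horizontal distance between each of jar1_center, jar2_center, jar3_center, jar4_center and box below 0.1 m and z of each of jar1_center, jar2_center, jar3_center, jar4_center in the frame of box below 0.04 m and angle between each of jar1_center, jar2_center, jar3_center, jar4_center's own z axis and vertical below 0.12 rad and ((horizontal distance between each of jar5_center, jar6_center and box below 0.1 m and z of each of jar5_center, jar6_center in the frame of box below 0.04 m and angle between each of jar5_center, jar6_center, jar7_center's own z axis and vertical below 0.12 rad and horizontal distance between jar7_center and tray below 0.16 m and z of jar7_center in the frame of tray between 0.033 and 0.04 m) or (horizontal distance between each of jar5_center, jar7_center and box below 0.1 m and z of each of jar5_center, jar7_center in the frame of box below 0.04 m and angle between each of jar5_center, jar7_center, jar6_center's own z axis and vertical below 0.12 rad and horizontal distance between jar6_center and tray below 0.16 m and z of jar6_center in the frame of tray between 0.033 and 0.04 m) or (horizontal distance between each of jar6_center, jar7_center and box below 0.1 m and z of each of jar6_center, jar7_center in the frame of box below 0.04 m and angle between each of jar6_center, jar7_center, jar5_center's own z axis and vertical below 0.12 rad and horizontal distance between jar5_center and tray below 0.16 m and z of jar5_center in the frame of tray between 0.033 and 0.04 m)) and linear speed of each of jar5, jar6, jar7 below 0.03 m/s and value of joint flap above 1 rad and contact force between the fingers and jar5 below 0.1 N and contact force between the fingers and jar6 below 0.1 N and contact force between the fingers and jar7 below 0.1 N), for 0.2 s.
2. the flap is shut (value of joint flap below 0.05 rad), for 0.2 s.
At the end, for the whole second after the job is handed in: All six pockets hold a jar at rest, upright (within 0.12 rad), on the pocket floor (at most 4 mm high, which only the pocket floors allow); the third spare stands upright (within 0.12 rad) on the tray; the flap is shut (below 0.05 rad) (horizontal distance between each of jar1_center, jar2_center, jar3_center, jar4_center and box below 0.1 m and z of each of jar1_center, jar2_center, jar3_center, jar4_center in the frame of box below 0.04 m and angle between each of jar1_center, jar2_center, jar3_center, jar4_center's own z axis and vertical below 0.12 rad and ((horizontal distance between each of jar5_center, jar6_center and box below 0.1 m and z of each of jar5_center, jar6_center in the frame of box below 0.04 m and angle between each of jar5_center, jar6_center, jar7_center's own z axis and vertical below 0.12 rad and horizontal distance between jar7_center and tray below 0.16 m and z of jar7_center in the frame of tray between 0.033 and 0.04 m) or (horizontal distance between each of jar5_center, jar7_center and box below 0.1 m and z of each of jar5_center, jar7_center in the frame of box below 0.04 m and angle between each of jar5_center, jar7_center, jar6_center's own z axis and vertical below 0.12 rad and horizontal distance between jar6_center and tray below 0.16 m and z of jar6_center in the frame of tray between 0.033 and 0.04 m) or (horizontal distance between each of jar6_center, jar7_center and box below 0.1 m and z of each of jar6_center, jar7_center in the frame of box below 0.04 m and angle between each of jar6_center, jar7_center, jar5_center's own z axis and vertical below 0.12 rad and horizontal distance between jar5_center and tray below 0.16 m and z of jar5_center in the frame of tray between 0.033 and 0.04 m)) and linear speed of each of jar5, jar6, jar7 below 0.03 m/s and value of joint flap below 0.05 rad); the robot touches nothing.
It fails at once if a jar that was already in the box is moved by more than 20 mm or tipped by more than 0.35 rad (distance of any of jar1_center, jar2_center, jar3_center, jar4_center from where it was at the start of the episode above 0.02 m or angle between any of jar1_center, jar2_center, jar3_center, jar4_center's own z axis and vertical above 0.35 rad).
It fails at once if the brush, key, dog or bell is moved by more than 30 mm or the dog or bell tipped (distance of any of brush, key, dog, bell from where it was at the start of the episode above 0.03 m or angle between any of dog, bell's own z axis and vertical above 0.4 rad).
It fails at once if a spare jar is let fall into the box (from more than about 12 mm) ((horizontal distance between jar5_center and box below 0.1 m and contact force between the fingers and jar5 below 0.05 N and linear speed of jar5 above 0.5 m/s) or (horizontal distance between jar6_center and box below 0.1 m and contact force between the fingers and jar6 below 0.05 N and linear speed of jar6 above 0.5 m/s) or (horizontal distance between jar7_center and box below 0.1 m and contact force between the fingers and jar7 below 0.05 N and linear speed of jar7 above 0.5 m/s)).
It fails at once if a spare jar is rammed against the box (more than 80 N) (contact force between any of jar5, jar6, jar7 and box above 80 N).
It also fails if it takes over 64 s, if anything falls off the work surface, if the arm or the gripper's body presses on something with over 40 N, if the wrist force passes 120 N, or if a joint passes its speed limit or range.

### The arm

A 6-joint arm with a two-finger parallel gripper is mounted at the origin on the work surface. World frame = base frame: x ahead of the robot, y to its left, z up, the work surface at z = 0. Lengths are in mm, angles in rad, forces in N, time in s.
With the tool pointing down it reaches from about 350 to 975 mm from the base axis. Payload 7.1 kg.
Tool frame: the origin (TCP) lies at the centre of the arm's flange, where the gripper is bolted on; the fingertips stand 182 mm ahead of it and the grasp point (between the pads) lies 163 mm ahead of it; z points along the fingers, y is the line along which they close (so a half turn about z gives the same grasp; the last joint's range is limited). The gripper opens to 88 mm and grips with 3 to 60 N. Pads are 20 mm wide; open, the fingers measure 115 mm over their backs; the gripper's body (75 mm by 178 mm) begins 61 mm behind the grasp point.
Start: joints at [1.13, 0.423, 1.63, -0, 1.089, -0.019], TCP at [255.845, 570.219, 404.675] pointing down, gripper open.
Joint ranges: [-3, 3], [-0.9, 2.11], [0.09, 2.58], [-1.31, 4.45], [0.11, 2.69], [-2.54, 2.54]. Speed limits (rad/s): [2.39, 2.39, 3.01, 3.14, 3.14, 3.14].

### API

Orientations are given as a rotation vector (axis times angle).
In Python, from workcell import readout, get_image, ctrl gives the robot as it stands.
- The arm moves only by the tool step_arm, never from a script. Its argument "targets" is a list that holds one entry, the list of rows, each a list of 7 numbers: the shift along the world's x, y, z as a fraction of full scale, then the turn, a rotation vector about the world's x, y, z as a fraction of full scale, then the opening, from 0 (shut) to 1 (fully open). In form: [[[dx, dy, dz, wx, wy, wz, claw], ...]]. A call has exactly 5 rows; each row shifts and turns the commanded pose from where the row before left it; what a row does not reach is not made up. Full scale, the value 1, is 0.05 m for a shift and 4 degrees for a turn. A row lasts 1/8 s, in which the tool goes at most 62.5 mm and 10.7 degrees, less where a joint would pass 70% of its speed; a pose out of reach is approached as far as the arm can. A call with a number of a shift or a turn outside -1 to 1 is refused whole. A call with a gripper value outside its range is refused whole. The fingers move at their own pace and stop on an object; the grip force is fixed at half the most. Time passes only in rows, so rows that do not move let the fingers close, or fill a call up. It gives the time, the measured TCP pose, the force, the opening and the grip force at its end, in the units of the state.
- readout.get_obs(): the state, without advancing time (a new reading comes with each control period).
- get_image(name): name is "scene" or "top" or "wrist"; returns a dict with "pixels" (400x640x3 uint8, red, green, blue), "intrinsics" (3x3 intrinsics, pixels), "extrinsics" (4x4, takes a point from world to camera coordinates). Camera axes: x right, y down, z forward; pixel columns grow to the right and rows downward; lengths in mm; the calibration is good to about 2 mm. A picture is of the moment at which its call begins. There is no depth.
- ctrl.close_job(): hands the job in; it is judged then, once.
The state is a dict: "t": time; "qpos": joint angles; "qvel": joint speeds; "joint_torque": joint torques, N m; "ee_pos": TCP position; "orientation": TCP orientation; "ft_force": force on the tool from outside, world axes, zero at the start; "moment": the same for the moment, N m; "width": finger opening in mm; "grasp_force": force on a finger pad.
Only numpy, scipy, OpenCV 4.12 (cv2) and the standard library are available. Lean on these libraries where they do the work, as an engineer would, in place of code of your own. Each camera call takes 0.05 s, during which the arm holds its last target. There are 200 camera calls.

## Working session

There is one attempt and no reset: what is moved stays moved. The work goes in short steps, Python scripts to look and compute and a tool call to move; the robot and the scene stay as the last step left them, time stands still between calls to the robot, and variables do not carry over. Pictures are saved under pics/ and viewed, at most 10 in all, crops included, and the job is handed in when it is done.

Besides the shell and the picture viewer there is one more tool, called after "Call:" as name([rows], argument=value, ...), one row to a line, values as JSON. step_arm: Moves the arm, as the interface text tells. Shift numbers are shares of 0.05 m and turn numbers shares of 4 degrees, none past 1 either way. Its arguments: {"type":"object","properties":{"targets":{"type":"array"}},"required":["targets"]}

```bash
mkdir -p pics; cat > h.py <<'E'
import numpy as np, cv2
from workcell import readout, get_image, ctrl
def snap(n,f):
    d=get_image(n); cv2.imwrite('pics/'+f+'.png',cv2.cvtColor(d['pixels'],cv2.COLOR_RGB2BGR)); np.savez('pics/'+f,K=d['intrinsics'],E=d['extrinsics']); return d
def cal(f):
    d=np.load('pics/'+f+'.npz'); return d['K'],d['E']
def onz(f,u,v,z):
    K,E=cal(f); R=E[:3,:3]; c=-R.T@E[:3,3]; r=R.T@np.linalg.inv(K)@[u,v,1]; return c+r*(z-c[2])/r[2]
def proj(f,p):
    K,E=cal(f); q=K@(E[:3,:3]@np.asarray(p,float)+E[:3,3]); return q[:2]/q[2]
def tri(*obs):
    A=[];b=[]
    for f,u,v in obs:
        K,E=cal(f);P=K@E[:3]
        for r in (u*P[2]-P[0],v*P[2]-P[1]): r=r/np.linalg.norm(r[:3]);A.append(r[:3]);b.append(-r[3])
    x,res,_,_=np.linalg.lstsq(np.array(A),np.array(b),rcond=None); return x,res
E
python3 - <<'E'
from h import *
for n in('scene','top','wrist'):
    snap(n,n+'0'); K,E=cal(n+'0'); print(n,K.round(1).tolist(),(-E[:3,:3].T@E[:3,3]).round(),E[:3,:3].round(2).tolist())
o=readout.get_obs();print(o)
E
```

```text
scene [[482.0, 0.0, 317.0], [0.0, 482.0, 194.4], [0.0, 0.0, 1.0]] [ 889. -320.  930.] [[0.75, 0.66, 0.01], [0.56, -0.63, -0.53], [-0.34, 0.41, -0.85]]
top [[443.7, 0.0, 327.4], [0.0, 443.7, 194.7], [0.0, 0.0, 1.0]] [ 502.   91. 1195.] [[-0.0, -1.0, 0.02], [-1.0, 0.0, -0.05], [0.05, -0.02, -1.0]]
wrist [[318.2, 0.0, 323.0], [0.0, 318.2, 198.5], [0.0, 0.0, 1.0]] [182. 603. 383.] [[0.41, 0.91, -0.0], [0.87, -0.39, 0.29], [0.26, -0.12, -0.96]]
{'t': 0.15, 'qpos': array([ 1.12999161e+00,  4.23671454e-01,  1.63049445e+00,  3.65801230e-05,
        1.08858537e+00, -1.89972872e-02]), 'qvel': array([ 0.00136467, -0.00108863, -0.00279665,  0.00141461,  0.00060032,
       -0.00094735]), 'joint_torque': array([-2.73388872e-05, -5.44982564e+01, -2.73917288e+01,  6.44282042e-02,
        2.05389824e-02, -8.42328541e-05]), 'ee_pos': array([255.76257867, 570.04124666, 404.0841604 ]), 'orientation': array([-6.57636658e-01, -3.07168655e+00,  1.76030237e-03]), 'ft_force': array([-0.48961431, -0.24461772,  0.08008519]), 'moment': array([ 0.02293754, -0.03026764,  0.02922094]), 'grasp_force': 0.0, 'width': 87.40114847650658}
```

View pics/top0.png

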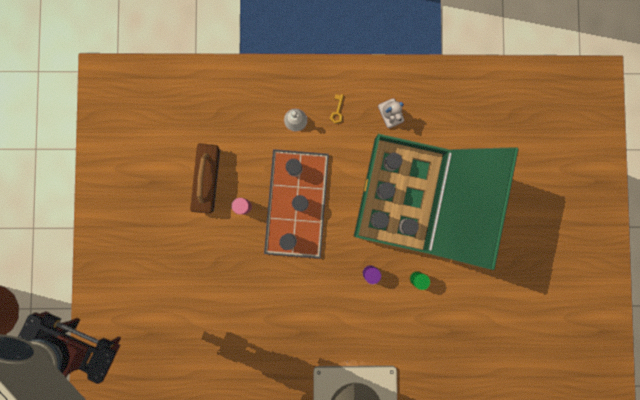

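View pics/scene0.png

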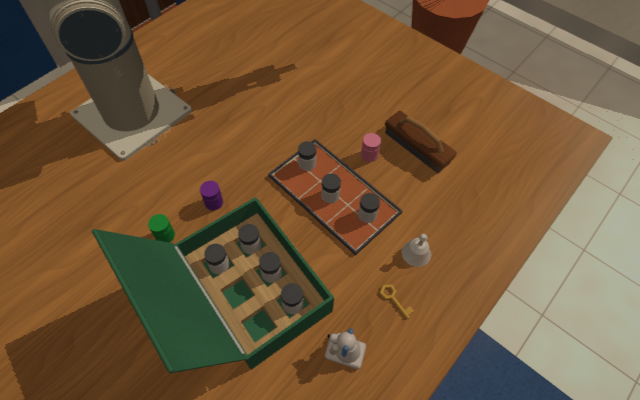

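Top view: the spare jars (dark lids, white bodies) are at (294,168), (300,203) and (288,242) on the tray. The box jars are at (392,161), (386,190), (380,219) and (409,227), and the empty pockets at (420,168) and (413,198). The flap leans out to the right. Could be mistaken for a spare: pink (240,205), purple (372,274), green (421,281), plus the four box jars. I'll use only the dark-lidded jars on the tray. Next, enlarged crops.

```bash
python3 - <<'E'
from h import *
a=cv2.imread('pics/top0.png')[125:275,260:460]; cv2.imwrite('pics/c1.png',cv2.resize(a,None,fx=4,fy=4,interpolation=cv2.INTER_CUBIC))
a=cv2.imread('pics/scene0.png')[130:370,160:420]; cv2.imwrite('pics/c2.png',cv2.resize(a,None,fx=2.5,fy=2.5,interpolation=cv2.INTER_CUBIC))
E
```

```text
(no output)
```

View pics/c1.png

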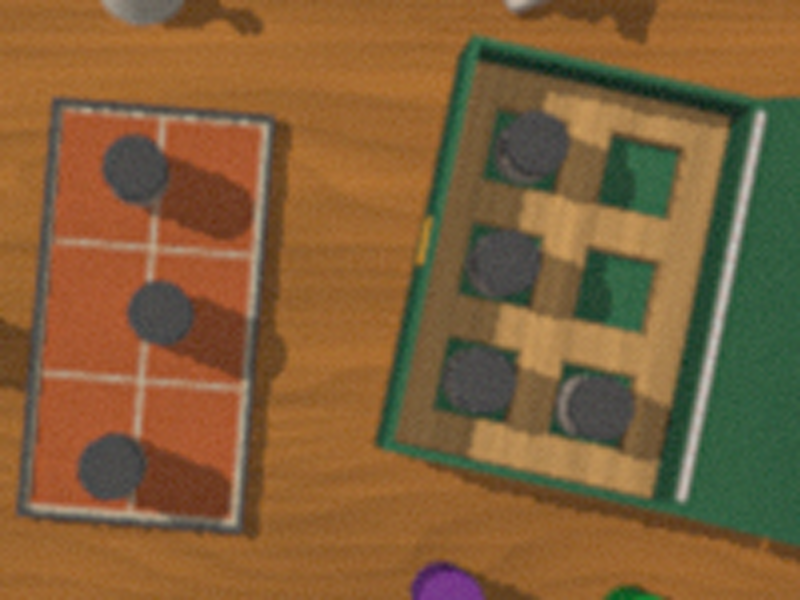

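View pics/c2.png

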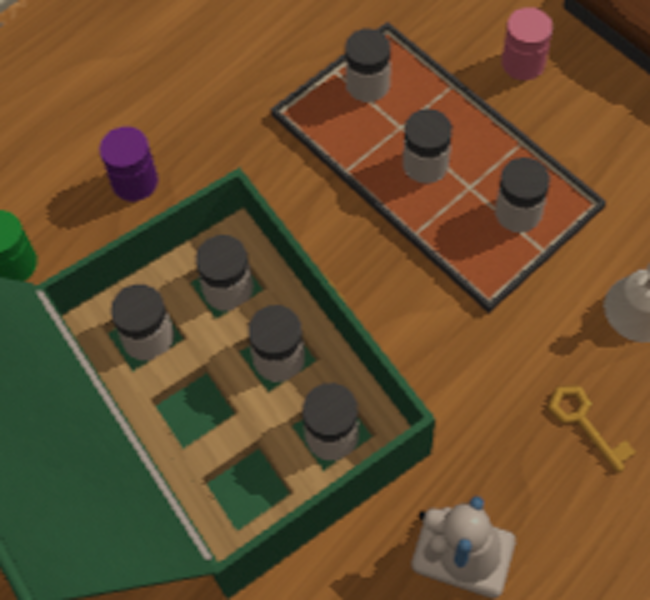

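Crop c1 shows the tray lids at (135,169), (160,313) and (112,466), and the empty pocket openings centred near (643,175) and (618,290). In c2 the same lids are at (524,180), (428,130) and (368,50), and the openings at (248,487) and (196,408). All the chosen jars are white with dark lids.

```bash
cat > m.py <<'E'
from h import *
t=lambda x,y:('top0',260+(x+.5)/4-.5,125+(y+.5)/4-.5)
s=lambda x,y:('scene0',160+(x+.5)/2.5-.5,130+(y+.5)/2.5-.5)
for n,a,b,z in [('A',(135,167),(524,180),66),('B',(160,312),(428,130),66),('C',(112,464),(368,50),66),
 ('P1',(643,175),(248,487),24),('P2',(618,290),(196,408),24),
 ('J1',(533,142),(331,404),66),('J2',(507,259),(276,328),66),('J3',(480,377),(223,257),66),('J4',(600,404),(138,306),66),
 ('rimTL',(474,38),(433,420),78),('rimBL',(380,447),(239,172),78),('hT',(762,112),(208,557),82),('hB',(682,500),(42,293),82)]:
    p,r=tri(t(*a),s(*b)); print(n,p.round(1),'res',r.round(1),'z-plane top',onz(*t(*a),z)[:2].round(1),'scene',onz(*s(*b),z)[:2].round(1))
E
python3 m.py
```

```text
A [632.2 158.7  60. ] res [2.6] z-plane top [632.3 159.1] scene [633.1 154.6]
B [539.1 142.5  61.2] res [2.5] z-plane top [539.8 143.1] scene [540.2 139.2]
C [442.4 172.7  61.1] res [3.6] z-plane top [443.6 173.3] scene [444. 169.]
P1 [ 631.8 -176.4   21.7] res [0.1] z-plane top [ 631.7 -175.7] scene [ 632.3 -176.9]
P2 [ 555.6 -158.9   19.4] res [0.1] z-plane top [ 555.2 -158.1] scene [ 557.5 -159.5]
J1 [647.3 -96.7  66. ] res [4.1] z-plane top [648.4 -95.7] scene [646.3 -97.6]
J2 [572.5 -79.4  64.7] res [3.1] z-plane top [573.3 -78.3] scene [572.1 -80.6]
J3 [496.8 -62.2  62.9] res [7.] z-plane top [498.1 -60.4] scene [496.8 -64.4]
J4 [ 479.6 -138.    66.5] res [5.9] z-plane top [ 480.7 -136.8] scene [ 478.1 -139. ]
rimTL [713.7 -57.9  72.9] res [1.1] z-plane top [713.3 -56.7] scene [714.2 -60. ]
rimBL [452.2   1.9  68.2] res [12.9] z-plane top [454.4   4.5] scene [455.3  -3.5]
hT [ 664.2 -238.4   85.3] res [1.8] z-plane top [ 665.4 -238.7] scene [ 662.6 -238.7]
hB [ 421.1 -184.3   80.8] res [0.3] z-plane top [ 420.9 -184.3] scene [ 422.1 -184.2]
```

The heights agree: lids about 61–66 mm, insert 20–24 mm, hinge about 82 mm, and box yaw about -12.9°. I'll close the fingers along box x so the gripper body clears the flap. First move: to above spare A (632,157), turning -79°.

Call:
step_arm([
  [[0.376,-0.413,-0.07,0,0,-0.987,1],[0.376,-0.413,-0.07,0,0,-0.987,1],[0.376,-0.413,-0.07,0,0,-0.987,1],[0.376,-0.413,-0.07,0,0,-0.987,1],[0.376,-0.413,-0.07,0,0,-0.987,1]],
])

```text
t: 0.78
ee_pos: [350.3, 466.2, 386.8]
orientation: [-1.178, -2.912, 0.001]
ft_force: [0.6, -0.3, 0.7]
width: 87.9
grasp_force: 0.0
```

Call:
step_arm([
  [[0.376,-0.413,-0.07,0,0,-0.987,1],[0.376,-0.413,-0.07,0,0,-0.987,1],[0.376,-0.413,-0.07,0,0,-0.987,1],[0.376,-0.413,-0.07,0,0,-0.987,1],[0.376,-0.413,-0.07,0,0,-0.987,1]],
])

```text
t: 1.4
ee_pos: [444.3, 362.9, 369.4]
orientation: [-1.66, -2.667, 0.001]
ft_force: [0.0, -1.0, -0.0]
width: 87.9
grasp_force: 0.0
```

Call:
step_arm([
  [[0.376,-0.413,-0.07,0,0,-0.987,1],[0.376,-0.413,-0.07,0,0,-0.987,1],[0.376,-0.413,-0.07,0,0,-0.987,1],[0.376,-0.413,-0.07,0,0,-0.987,1],[0.376,-0.413,-0.07,0,0,-0.987,1]],
])

```text
t: 2.02
ee_pos: [538.3, 259.7, 351.8]
orientation: [-2.092, -2.343, 0.001]
ft_force: [0.2, 0.4, 0.6]
width: 87.4
grasp_force: 0.0
```

Call:
step_arm([
  [[0.376,-0.413,-0.07,0,0,-0.987,1],[0.376,-0.413,-0.07,0,0,-0.987,1],[0.376,-0.413,-0.07,0,0,-0.987,1],[0.376,-0.413,-0.07,0,0,-0.987,1],[0.376,-0.413,-0.07,0,0,-0.987,1]],
])

```text
t: 2.65
ee_pos: [632.3, 156.5, 334.3]
orientation: [-2.463, -1.95, 0.001]
ft_force: [-0.3, -0.6, -0.3]
width: 87.7
grasp_force: 0.0
```

```bash
python3 - <<'E'
from h import *
snap('wrist','w1')
for n,p in [('A',(632,157,66)),('B',(539.5,141.5,66)),('C',(443,171,66)),('P1',(631,-175,24)),('P2',(555,-158,24))]: print(n,proj('w1',p).round(1))
E
```

```text
A [324.4 203.7]
B [222.6 244.5]
C [102.5 237.3]
P1 [384.9 442.8]
P2 [321.8 443.3]
```

View pics/w1.png

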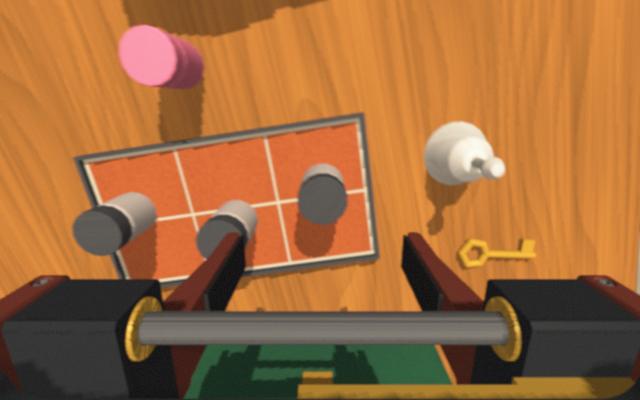

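Seen from the wrist, the lid tops are at A (323,198), B (221,238) and C (103,229), all about 6 px above prediction. I'll view the pockets from the equivalent hover so the bias cancels.

Call:
step_arm([
  [[0,-0.66,0,0,0,0,1],[0,-0.66,0,0,0,0,1],[0,-0.66,0,0,0,0,1],[0,-0.66,0,0,0,0,1],[0,-0.66,0,0,0,0,1]],
])

```text
t: 3.32
ee_pos: [631.5, -8.5, 334.5]
orientation: [-2.46, -1.954, 0.001]
ft_force: [0.5, 1.1, -0.8]
width: 87.7
grasp_force: 0.0
```

Call:
step_arm([
  [[0,-0.66,0,0,0,0,1],[0,-0.66,0,0,0,0,1],[0,-0.66,0,0,0,0,1],[0,-0.66,0,0,0,0,1],[0,-0.66,0,0,0,0,1]],
])

```text
t: 3.95
ee_pos: [631.6, -173.5, 334.4]
orientation: [-2.46, -1.954, 0.0]
ft_force: [1.2, 0.2, 0.7]
width: 87.9
grasp_force: 0.0
```

```bash
python3 - <<'E'
from h import *
print(readout.get_obs()['ee_pos'])
snap('wrist','w2')
for n,p in [('P1',(631,-175.3,24)),('P2',(555,-158,24))]: print(n,proj('w2',p).round(1))
E
```

```text
[ 631.6127176  -173.48315716  334.43726667]
P1 [324.5 192.7]
P2 [242.1 193.1]
```

View pics/w2.png

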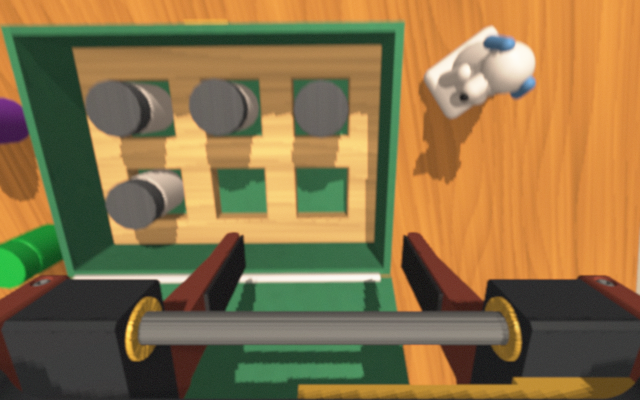

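The box sits square in view. The P1 opening is centred at (321.5,192.5), P2 at (241.5,191.5), the J1 lid at (321,107), and the flap hinge strip at y≈278.

```bash
python3 - <<'E'
from h import *
for n,f,u,v,z in [('A','w1',323,198,66),('B','w1',221,238,66),('C','w1',103,229,66),('P1','w2',321.7,192.3,24),('P2','w2',241.7,191.5,24),('J1','w2',321,107,66),('J2','w2',217,107,66),('J4','w2',139,203,66)]: print(n,onz(f,u,v,z).round(1))
t=lambda x,y:('top0',260+(x+.5)/4-.5,125+(y+.5)/4-.5)
s=lambda x,y:('scene0',160+(x+.5)/2.5-.5,130+(y+.5)/2.5-.5)
for a,b,c in [((135,167),(524,180),('w1',323,198)),((160,312),(428,130),('w1',221,238)),((643,175),(248,487),('w2',321.7,192.3)),((618,290),(196,408),('w2',241.7,191.5))]:
    p,r=tri(t(*a),s(*b),c);print(p.round(1),r)
E
```

```text
A [632. 162.  66.]
B [540.1 147.5  66. ]
C [446.6 177.9  66. ]
P1 [ 628.5 -174.3   24. ]
P2 [ 555.1 -156.5   24. ]
J1 [646.  -98.3  66. ]
J2 [570.1 -80.7  66. ]
J4 [ 483.9 -138.    66. ]
[631.9 159.4  58.6] [3.5066428]
[538.1 143.8  59. ] [7.52127128]
[ 630.5 -176.    20.4] [8.97211125]
[ 555.  -158.3   19.6] [4.06309352]
```

Call:
step_arm([
  [[0,0.66,0,0,0,0,1],[0,0.66,0,0,0,0,1],[0,0.66,0,0,0,0,1],[0,0.66,0,0,0,0,1],[0,0.66,0,0,0,0,1]],
])

```text
t: 4.62
ee_pos: [631.5, -6.2, 334.5]
orientation: [-2.46, -1.953, 0.001]
ft_force: [0.1, 0.2, -0.3]
width: 87.5
grasp_force: 0.0
```

Call:
step_arm([
  [[0,0.66,0,0,0,0,1],[0,0.66,0,0,0,0,1],[0,0.66,0,0,0,0,1],[0,0.66,0,0,0,0,1],[0,0.66,0,0,0,0,1]],
])

```text
t: 5.25
ee_pos: [631.3, 158.8, 334.5]
orientation: [-2.46, -1.954, 0.001]
ft_force: [0.0, 0.2, 0.1]
width: 87.9
grasp_force: 0.0
```

Call:
step_arm([
  [[0.01,0.025,-0.6,0,0,0,1],[0,0,-0.6,0,0,0,1],[0,0,-0.6,0,0,0,1],[0,0,-0.4,0,0,0,1],[0,0,-0.18,0,0,0,1]],
])

```text
t: 5.88
ee_pos: [631.9, 158.6, 214.5]
orientation: [-2.46, -1.953, 0.002]
ft_force: [0.1, -0.2, 0.1]
width: 88.0
grasp_force: 0.0
```

```bash
python3 - <<'E'
from h import *
snap('wrist','w3'); print(proj('w3',(632,160,66)),readout.get_obs()['ee_pos'])
E
```

```text
[326.12071954 281.66849964] [631.89259077 158.54535866 214.06261785]
```

View pics/w3.png

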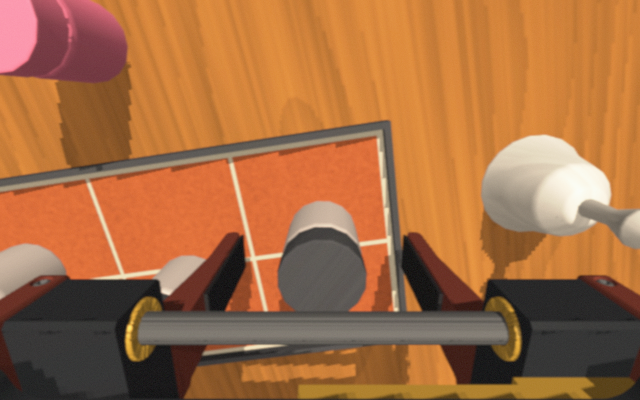

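The lid is centred between the fingers at about (322,271), slightly further out (+y) than predicted.

```bash
python3 - <<'E'
from h import *
a=('w1',323,198);b=('w3',322,271)
print(onz(*b,66),onz(*b,62),tri(a,b))
t=('top0',260+135.5/4-.5,125+167.5/4-.5);s=('scene0',160+524.5/2.5-.5,130+180.5/2.5-.5)
print(tri(a,b,t,s),tri(a,b,t), tri(b,t))
print(proj('w3',(632,162.5,66)),proj('w3',(632,162.5,6)))
E
```

```text
[631.41445352 165.7271474   66.        ] [630.87950455 163.51832606  62.        ] (array([630.41624936, 158.4677782 ,  53.17857486]), array([1.09099371]))
(array([631.36853027, 159.81045559,  57.24405447]), array([7.1999396])) (array([631.66593436, 160.05560518,  57.63408491]), array([5.99771846])) (array([631.78247395, 160.24529105,  57.35299667]), array([5.60227999]))
[324.882613   276.92687079] [324.47021264 227.25652463]
```

Call:
step_arm([
  [[-0.01,0.05,0,0,0,0,1],[0,0,0,0,0,0,0.4],[0,0,0,0,0,0,0.3],[0,0,0,0,0,0,0.3],[0,0,0,0,0,0,0.3]],
])

```text
t: 6.55
ee_pos: [631.9, 160.9, 215.9]
orientation: [2.461, 1.953, 0.0]
ft_force: [-0.3, 0.3, -0.1]
width: 51.1
grasp_force: 0.0
```

Call:
step_arm([
  [[0,0,0,0,0,0,0.2],[0,0,0,0,0,0,0.2],[0,0,0,0,0,0,0.2],[0,0,0,0,0,0,0.2],[0,0,0,0,0,0,0.2]],
])

```text
t: 7.18
ee_pos: [631.9, 161.0, 215.7]
orientation: [2.461, 1.953, -0.0]
ft_force: [-1.0, -0.3, 1.3]
width: 41.7
grasp_force: 30.0
```

Call:
step_arm([
  [[0,0,0.2,0,0,0,0.2],[0,0,0.4,0,0,0,0.2],[0,0,0.5,0,0,0,0.2],[0,0,0.5,0,0,0,0.2],[0,-0.4,0.4,0,0,0,0.2]],
])

```text
t: 7.8
ee_pos: [632.0, 141.3, 318.2]
orientation: [2.458, 1.955, 0.004]
ft_force: [0.7, 0.5, -1.0]
width: 41.8
grasp_force: 30.0
```

Call:
step_arm([
  [[-0.01,-0.6,0,0,0,0,0.2],[-0.01,-0.6,0,0,0,0,0.2],[-0.01,-0.6,0,0,0,0,0.2],[-0.01,-0.7,0,0,0,0,0.2],[0,-0.7,0,0,0,0,0.2]],
])

```text
t: 8.43
ee_pos: [629.4, -21.3, 316.6]
orientation: [2.461, 1.952, 0.0]
ft_force: [0.7, 0.1, -1.4]
width: 41.5
grasp_force: 30.0
```

Call:
step_arm([
  [[0,-0.7,0,0,0,0,0.2],[0,-0.7,0,0,0,0,0.2],[0,-0.6,0,0,0,0,0.2],[0,-0.6,0,0,0,0,0.2],[0,-0.53,0,0,0,0,0.2]],
])

```text
t: 9.05
ee_pos: [629.1, -177.9, 316.6]
orientation: [2.461, 1.951, -0.0]
ft_force: [-0.6, 1.2, -1.2]
width: 41.5
grasp_force: 30.0
```

Call:
step_arm([
  [[0,0,-0.2,0,0,0,0.2],[0,0,-0.4,0,0,0,0.2],[0,0,-0.4,0,0,0,0.2],[0,0,-0.4,0,0,0,0.2],[0,0,-0.1,0,0,0,0.2]],
])

```text
t: 9.68
ee_pos: [629.2, -174.8, 238.1]
orientation: [-2.458, -1.952, 0.003]
ft_force: [0.1, 0.3, -1.3]
width: 41.8
grasp_force: 30.0
```

```bash
python3 - <<'E'
from h import *
o=readout.get_obs();print(o['ee_pos'],o['orientation'],o['width'])
snap('wrist','w4');e=o['ee_pos']
a=cv2.imread('pics/w4.png')[100:340,160:480]; cv2.imwrite('pics/c4.png',cv2.resize(a,None,fx=2.5,fy=2.5,interpolation=cv2.INTER_CUBIC))
E
```

```text
[ 629.15949816 -174.81008277  238.1332203 ] [-2.45767566 -1.95193915  0.0034292 ] 41.789871484165616
```

View pics/c4.png

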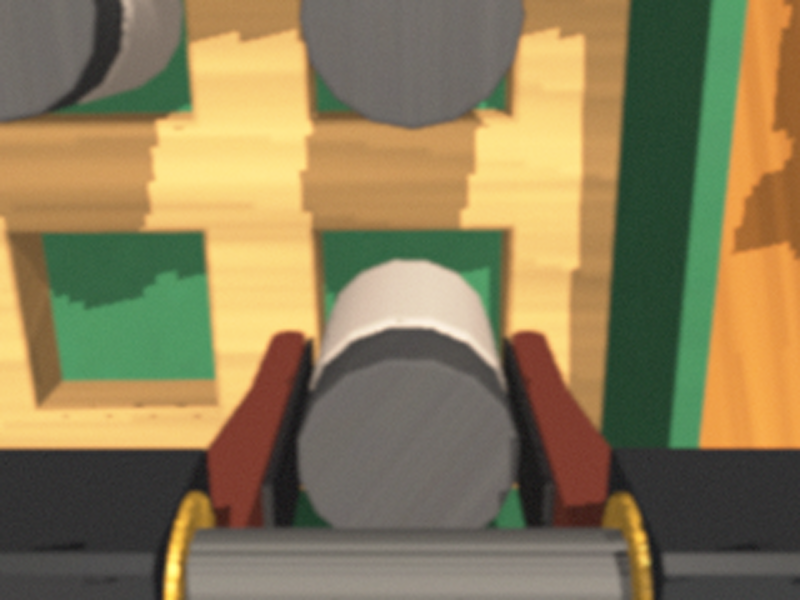

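The jar is nearly centred over pocket P1 in x (413 against 415 in the crop). The gap on its +y side runs from 230 to 260.

```bash
python3 - <<'E'
from h import *
c=lambda x,y:('w4',160+(x+.5)/2.5-.5,100+(y+.5)/2.5-.5)
R=np.array([[.975,-.2225],[.2225,.975]])
e=np.array([629.16,-174.81])
for n,q,z in [('jarfront',(413,260),28.4),('edge',(415,230),24),('edgeL',(318,232),24),('edgeR',(512,232),24),('lid c',(408,435),88),('P2+edge',(108,232),24)]:
    p=onz(*c(*q),z)[:2]; print(n,p.round(1),(R@(p-e)).round(1))
E
```

```text
jarfront [ 632.5 -155.8] [-0.9 19.3]
edge [ 634.5 -149.6] [-0.4 25.8]
edgeL [ 610.5 -144.5] [-24.9  25.4]
edgeR [ 658.3 -155.6] [24.1 25.2]
lid c [ 628.2 -169.9] [-2.   4.6]
P2+edge [ 558.8 -132.6] [-78.   25.5]
```

Call:
step_arm([
  [[0.016,0.028,0,0,0,0,0.2],[0,0,-0.1,0,0,0,0.2],[0,0,-0.1,0,0,0,0.2],[0,0,-0.1,0,0,0,0.2],[0,0,-0.08,0,0,0,0.2]],
])

```text
t: 10.35
ee_pos: [630.6, -174.2, 221.3]
orientation: [-2.461, -1.953, 0.0]
ft_force: [0.4, 1.2, -0.8]
width: 41.6
grasp_force: 30.0
```

Call:
step_arm([
  [[0,0,-0.04,0,0,0,0.2],[0,0,-0.04,0,0,0,0.2],[0,0,-0.03,0,0,0,0.2],[0,0,0,0,0,0,0.2],[0,0,0,0,0,0,0.2]],
])

```text
t: 10.98
ee_pos: [630.7, -174.2, 216.3]
orientation: [2.461, 1.953, 0.0]
ft_force: [0.4, 0.0, -1.8]
width: 41.8
grasp_force: 30.0
```

Call:
step_arm([
  [[0,0,-0.005,0,0,0,0.2],[0,0,0,0,0,0,0.6],[0,0,0,0,0,0,0.6],[0,0,0,0,0,0,0.6],[0,0,0,0,0,0,0.6]],
])

```text
t: 11.6
ee_pos: [630.7, -174.1, 216.0]
orientation: [2.461, 1.953, 0.0]
ft_force: [-0.2, 0.3, 0.3]
width: 52.8
grasp_force: 0.0
```

Call:
step_arm([
  [[0,0,0.2,0,0,0,0.6],[0,0,0.4,0,0,0,0.6],[0,0,0.5,0,0,0,0.6],[0,0,0.5,0,0,0,0.6],[0,0.4,0.4,0,0,0,1]],
])

```text
t: 12.22
ee_pos: [630.9, -154.5, 318.6]
orientation: [2.461, 1.949, 0.003]
ft_force: [-0.5, 0.4, 0.4]
width: 59.3
grasp_force: 0.0
```

Call:
step_arm([
  [[-0.2,0.6,0,0,0,0,1],[-0.2,0.6,0,0,0,0,1],[-0.2,0.6,0,0,0,0,1],[-0.2,0.6,0,0,0,0,1],[-0.2,0.6,0,0,0,0,1]],
])

```text
t: 12.85
ee_pos: [579.9, -2.0, 316.9]
orientation: [2.46, 1.953, 0.001]
ft_force: [-0.1, -0.2, -0.4]
width: 87.8
grasp_force: 0.0
```

Call:
step_arm([
  [[-0.2,0.6,0,0,0,0,1],[-0.2,0.6,0,0,0,0,1],[-0.2,0.6,0,0,0,0,1],[-0.2,0.6,0,0,0,0,1],[-0.04,0.56,0,0,0,0,1]],
])

```text
t: 13.48
ee_pos: [537.4, 145.8, 316.8]
orientation: [-2.46, -1.954, -0.0]
ft_force: [1.8, -0.4, -0.1]
width: 87.9
grasp_force: 0.0
```

```bash
python3 - <<'E'
from h import *
for n in('wrist','top'):
    d=snap(n,n[0]+'5')
    p='w5' if n=='wrist' else 't5'
print(readout.get_obs()['ee_pos'])
# lid B as dark blob near prediction
g=cv2.imread('pics/w5.png'); u,v=proj('w5',(538.5,143.8,62)); print(u,v)
hs=cv2.cvtColor(g,cv2.COLOR_BGR2HSV); m=((hs[...,1]<60)&(hs[...,2]<125)).astype(np.uint8); m=cv2.morphologyEx(m,cv2.MORPH_OPEN,np.ones((5,5)))
n,l,st,ce=cv2.connectedComponentsWithStats(m)
for i in range(1,n):
    if 300<st[i,4]: print(st[i],ce[i].round(1))
a=cv2.imread('pics/t5.png')[125:275,260:460];b=g[60:360,160:560]
cv2.imwrite('pics/c5.png',np.hstack([cv2.resize(a,(400,300),interpolation=cv2.INTER_CUBIC),b]))
E
```

```text
[537.87349667 146.73903897 316.88062295]
326.8140926473315 211.8076138899244
[467  75   8 160 901] [470.8 152.2]
[ 163  166   61   67 2525] [191.  198.6]
[ 299  183   50   53 2139] [323.3 209. ]
[220 248  28  48 477] [233.3 271.8]
[    0   281   178   119 15526] [ 82.5 346.4]
[  140   280   500   103 14443] [517.6 334.2]
[ 140  288  366   42 6533] [317.2 318.9]
```

View pics/c5.png

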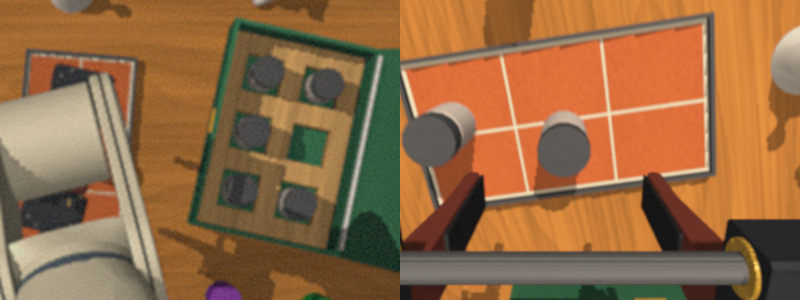

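Jar A stands upright in P1, leaving one pocket empty at (310,143) in the left half. Spare B's lid is centred between the fingers at wrist pixel (323,209). Descending.

Call:
step_arm([
  [[-0.02,-0.014,-0.5,0,0,0,1],[0,0,-0.5,0,0,0,1],[0,0,-0.5,0,0,0,1],[0,0,-0.35,0,0,0,1],[0,0,-0.17,0,0,0,0.5]],
])

```text
t: 14.2
ee_pos: [537.5, 143.0, 214.4]
orientation: [-2.461, -1.953, 0.001]
ft_force: [0.4, 0.5, -0.8]
width: 80.9
grasp_force: 0.0
```

Call:
step_arm([
  [[0,0,0,0,0,0,0.3],[0,0,0,0,0,0,0.2],[0,0,0,0,0,0,0.2],[0,0,0,0,0,0,0.2],[0,0,0,0,0,0,0.2]],
])

```text
t: 14.82
ee_pos: [537.8, 143.2, 215.4]
orientation: [2.461, 1.953, 0.001]
ft_force: [-0.5, -0.6, 4.3]
width: 41.8
grasp_force: 30.0
```

Call:
step_arm([
  [[0,0,0,0,0,0,0.2],[0,0,0,0,0,0,0.2],[0,0,0,0,0,0,0.2],[0,0,0,0,0,0,0.2],[0,0,0,0,0,0,0.2]],
])

```text
t: 15.45
ee_pos: [537.8, 143.2, 215.4]
orientation: [2.461, 1.953, 0.001]
ft_force: [-0.9, 0.3, 5.9]
width: 41.7
grasp_force: 30.0
```

Call:
step_arm([
  [[0,0,0.2,0,0,0,0.2],[0,0,0.4,0,0,0,0.2],[0,0,0.5,0,0,0,0.2],[0,0,0.5,0,0,0,0.2],[0,-0.4,0.4,0,0,0,0.2]],
])

```text
t: 16.08
ee_pos: [537.6, 123.2, 316.2]
orientation: [2.459, 1.955, 0.001]
ft_force: [-0.6, -0.2, -2.3]
width: 41.6
grasp_force: 30.0
```

Call:
step_arm([
  [[0.033,-0.564,0,0,0,0,0.2],[0.033,-0.564,0,0,0,0,0.2],[0.033,-0.564,0,0,0,0,0.2],[0.033,-0.564,0,0,0,0,0.2],[0.033,-0.564,0,0,0,0,0.2]],
])

```text
t: 16.7
ee_pos: [545.4, -19.9, 315.1]
orientation: [-2.461, -1.952, 0.001]
ft_force: [0.6, -0.9, -1.2]
width: 41.3
grasp_force: 30.0
```

Call:
step_arm([
  [[0.033,-0.564,0,0,0,0,0.2],[0.033,-0.564,0,0,0,0,0.2],[0.033,-0.564,0,0,0,0,0.2],[0.033,-0.564,0,0,0,0,0.2],[0.033,-0.564,0,0,0,0,0.2]],
])

```text
t: 17.32
ee_pos: [553.3, -160.8, 315.1]
orientation: [-2.461, -1.952, 0.001]
ft_force: [0.6, -0.8, -1.5]
width: 41.3
grasp_force: 30.0
```

Call:
step_arm([
  [[0,0,-0.3,0,0,0,0.2],[0,0,-0.5,0,0,0,0.2],[0,0,-0.5,0,0,0,0.2],[0,0,-0.24,0,0,0,0.2],[0,0,0,0,0,0,0.2]],
])

```text
t: 17.95
ee_pos: [553.6, -158.5, 236.9]
orientation: [-2.459, -1.952, 0.002]
ft_force: [0.7, 0.8, -1.4]
width: 41.7
grasp_force: 30.0
```

```bash
python3 - <<'E'
from h import *
o=readout.get_obs();print(o['ee_pos'],o['orientation'],o['width'])
snap('wrist','w6')
a=cv2.imread('pics/w6.png')[100:340,160:480]; cv2.imwrite('pics/c6.png',cv2.resize(a,None,fx=2.5,fy=2.5,interpolation=cv2.INTER_CUBIC))
E
```

```text
[ 553.56715726 -158.53029531  236.93690683] [-2.45897960e+00 -1.95191628e+00  2.15363935e-03] 41.65965149481841
```

View pics/c6.png

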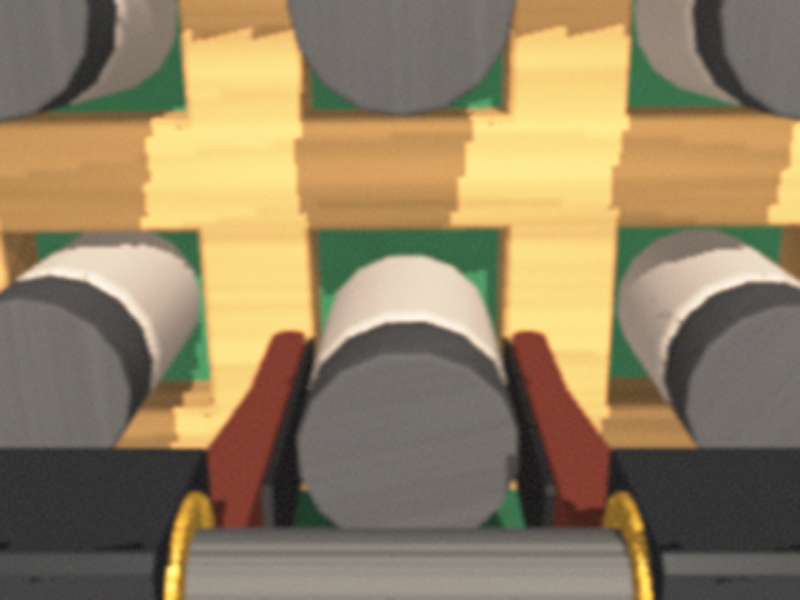

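The jar is centred in x over P2 (408 against 408.5 in the crop), and the front gap of 25 px means about 1 mm more +y is needed. The neighbouring jars are clear.

Call:
step_arm([
  [[0.005,0.02,0,0,0,0,0.2],[0,0,-0.1,0,0,0,0.2],[0,0,-0.1,0,0,0,0.2],[0,0,-0.1,0,0,0,0.2],[0,0,-0.04,0,0,0,0.2]],
])

```text
t: 18.62
ee_pos: [554.2, -157.8, 220.4]
orientation: [-2.46, -1.953, 0.001]
ft_force: [0.0, -0.5, -1.5]
width: 41.3
grasp_force: 30.0
```

Call:
step_arm([
  [[0,0,-0.02,0,0,0,0.2],[0,0,-0.02,0,0,0,0.2],[0,0,0,0,0,0,0.2],[0,0,0,0,0,0,0.2],[0,0,0,0,0,0,0.2]],
])

```text
t: 19.25
ee_pos: [554.4, -157.8, 219.0]
orientation: [2.461, 1.953, 0.0]
ft_force: [-0.1, -0.2, -1.1]
width: 41.7
grasp_force: 30.0
```

Call:
step_arm([
  [[0,0,-0.03,0,0,0,0.2],[0,0,-0.03,0,0,0,0.2],[0,0,-0.01,0,0,0,0.2],[0,0,0,0,0,0,0.2],[0,0,0,0,0,0,0.2]],
])

```text
t: 19.88
ee_pos: [554.3, -157.8, 215.4]
orientation: [-2.461, -1.953, 0.0]
ft_force: [-1.2, -0.1, 0.8]
width: 41.6
grasp_force: 30.0
```

Call:
step_arm([
  [[0,0,0,0,0,0,0.6],[0,0,0,0,0,0,0.6],[0,0,0,0,0,0,0.6],[0,0,0,0,0,0,0.6],[0,0,0,0,0,0,0.6]],
])

```text
t: 20.5
ee_pos: [554.4, -157.8, 215.4]
orientation: [2.461, 1.953, -0.0]
ft_force: [-0.3, -0.1, 0.3]
width: 52.7
grasp_force: 0.0
```

Call:
step_arm([
  [[0,0,0.2,0,0,0,0.6],[0,0,0.4,0,0,0,0.6],[0,0,0.5,0,0,0,0.6],[0,0,0.5,0,0,0,0.6],[0,0,0.4,0,0,0,0.6]],
])

```text
t: 21.12
ee_pos: [554.6, -157.9, 318.2]
orientation: [2.459, 1.952, 0.002]
ft_force: [-0.0, 0.6, -0.7]
width: 52.7
grasp_force: 0.0
```

Both jars are down. Next, the flap angle from the images, plus a numeric check of the lids (all 10 allowed views are used).

```bash
python3 - <<'E'
from h import *
snap('wrist','w7'); g=cv2.imread('pics/w7.png')
hs=cv2.cvtColor(g,cv2.COLOR_BGR2HSV); m=((hs[...,1]<60)&(hs[...,2]<125)).astype(np.uint8); m=cv2.morphologyEx(m,cv2.MORPH_OPEN,np.ones((5,5)))
n,l,st,ce=cv2.connectedComponentsWithStats(m)
for i in range(1,n):
    if 300<st[i,4]<9000: print(st[i],ce[i].round(1),onz('w7',*ce[i],66).round(0))
H=np.array([542.6,-211.4,82]);X=np.array([.975,-.2225,0]);Y=np.array([.2225,.975,0])
for a in (1.8,1.85,1.9,1.95,2,2.05):
    e=H+190*(np.cos(a)*Y+np.sin(a)*np.array([0,0,1]))
    print(a,[proj(f,e+s*135*X).round(0).tolist() for f in('top0','scene0') for s in(1,-1)])
E
```

```text
[ 180   88   62   46 1537] [211.8 112.8] [494. -69.  66.]
[397  91  17  40 302] [403.7 111. ] [626. -99.  66.]
[291 100  47  33 709] [315.1 119.2] [564. -90.  66.]
[216 180  33  39 421] [237.  196.8] [ 493. -132.   66.]
[ 393  181   50   53 1239] [413.5 209.8] [ 622. -173.   66.]
[ 296  188   51   44 1156] [315.9 211.4] [ 548. -157.   66.]
[220 194  18  37 453] [228.4 214. ] [ 482. -144.   66.]
[ 218  246  215   77 2914] [324.  294.6] [ 538. -230.   66.]
[  0 372  34  28 456] [ 10.5 390.2] [ 233. -262.   66.]
1.8 [[497.0, 140.0], [471.0, 265.0], [204.0, 344.0], [122.0, 205.0]]
1.85 [[500.0, 141.0], [475.0, 266.0], [198.0, 348.0], [117.0, 208.0]]
1.9 [[504.0, 143.0], [478.0, 267.0], [193.0, 353.0], [112.0, 212.0]]
1.95 [[507.0, 144.0], [482.0, 268.0], [187.0, 358.0], [107.0, 216.0]]
2 [[511.0, 145.0], [485.0, 269.0], [182.0, 362.0], [103.0, 220.0]]
2.05 [[514.0, 146.0], [489.0, 269.0], [177.0, 367.0], [99.0, 224.0]]
```

Call:
step_arm([
  [[0,0,0.7,0,0,0,0],[0,0,0.7,0,0,0,0],[0,0,0.7,0,0,0,0],[0,0,0.7,0,0,0,0],[0,0,0.7,0,0,0,0]],
])

```text
t: 21.8
ee_pos: [553.9, -157.7, 492.4]
orientation: [2.46, 1.953, 0.001]
ft_force: [0.3, 0.7, 0.2]
width: 6.1
grasp_force: 0.0
```

The lids are at the expected spots, and the flap is at about 2.05 rad. Going over it and down behind.

Call:
step_arm([
  [[-0.176,-0.78,0,0,0,0,0],[-0.176,-0.78,0,0,0,0,0],[-0.176,-0.78,0,0,0,0,0],[-0.176,-0.78,0,0,0,0,0],[-0.176,-0.78,0,0,0,0,0]],
])

```text
t: 22.42
ee_pos: [509.7, -353.9, 491.3]
orientation: [2.46, 1.952, 0.0]
ft_force: [-0.3, -0.4, -1.1]
width: 0.6
grasp_force: 0.0
```

Call:
step_arm([
  [[0,0,-0.38,0,0,0,0],[0,0,-0.38,0,0,0,0],[0,0,-0.38,0,0,0,0],[0,0,-0.38,0,0,0,0],[0,0,-0.38,0,0,0,0]],
])

```text
t: 23.05
ee_pos: [510.6, -352.2, 394.0]
orientation: [-2.46, -1.954, 0.0]
ft_force: [0.1, -0.3, -0.0]
width: 0.6
grasp_force: 0.0
```

Call:
step_arm([
  [[0.067,0.293,0,0,0,0,0],[0.067,0.293,0,0,0,0,0],[0.067,0.293,0,0,0,0,0],[0.067,0.293,0,0,0,0,0],[0.067,0.293,0,0,0,0,0]],
])

```text
t: 23.68
ee_pos: [527.4, -278.5, 396.0]
orientation: [2.46, 1.953, 0.001]
ft_force: [-0.5, -2.2, 2.3]
width: 0.7
grasp_force: 0.9
```

Call:
step_arm([
  [[0.067,0.293,0,0,0,0,0],[0.067,0.293,0,0,0,0,0],[0.067,0.293,0,0,0,0,0],[0.067,0.293,0,0,0,0,0],[0.067,0.293,0,0,0,0,0]],
])

```text
t: 24.3
ee_pos: [544.0, -205.3, 395.1]
orientation: [-2.46, -1.953, 0.001]
ft_force: [-1.3, -1.4, -0.1]
width: 0.4
grasp_force: 0.5
```

Call:
step_arm([
  [[0.067,0.293,0,0,0,0,0],[0.067,0.293,0,0,0,0,0],[0.067,0.293,0,0,0,0,0],[0.067,0.293,0,0,0,0,0],[0.067,0.293,0,0,0,0,0]],
])

```text
t: 24.92
ee_pos: [560.9, -132.0, 395.5]
orientation: [-2.461, -1.953, -0.0]
ft_force: [0.0, 0.5, -0.2]
width: 0.3
grasp_force: 0.0
```

Call:
step_arm([
  [[0.067,0.293,0,0,0,0,0],[0.067,0.293,0,0,0,0,0],[0.067,0.293,0,0,0,0,0],[0,0,0,0,0,0,0],[0,0,0,0,0,0,0]],
])

```text
t: 25.55
ee_pos: [570.7, -89.2, 395.4]
orientation: [2.46, 1.953, -0.0]
ft_force: [-0.7, 0.7, 0.6]
width: 0.3
grasp_force: 0.0
```

```bash
cat > f.py <<'E'
from h import *
import sys
snap('scene',sys.argv[1]); g=cv2.imread(f'pics/{sys.argv[1]}.png').astype(int)
o=readout.get_obs();print(o['t'],o['ee_pos'].round(1),o['ft_force'].round(1))
H=np.array([542.6,-211.4,82]);X=np.array([.975,-.2225,0]);Y=np.array([.2225,.975,0])
# greenness fraction of predicted flap strip just inside vs just outside the free edge
gr=lambda p:(lambda q: float(g[int(q[1]),int(q[0]),1]-g[int(q[1]),int(q[0]),2]>15))(proj(sys.argv[1],p))
for a in np.arange(0,2.1,.1):
    d=np.cos(a)*Y+np.sin(a)*np.array([0,0,1]); xs=np.linspace(-128,128,40)
    print(round(a,1),*[round(np.mean([gr(H+r*d+x*X) for x in xs]),2) for r in(60,120,180,202)])
E
python3 f.py s8
```

```text
25.6 [570.7 -89.4 395.4] [-0.3 -0.3  0.2]
0.0 1.0 1.0 0.6 0.0
0.1 1.0 1.0 0.55 0.0
0.2 1.0 0.98 0.52 0.0
0.3 0.98 0.95 0.5 0.0
0.4 0.98 0.92 0.45 0.0
0.5 0.95 0.9 0.42 0.0
0.6 0.95 0.88 0.38 0.0
0.7 0.92 0.85 0.35 0.38
0.8 0.92 0.82 0.32 0.32
0.9 0.9 0.8 0.38 0.28
1.0 0.9 0.8 0.7 0.25
1.1 0.9 0.78 0.65 0.62
1.2 0.88 0.78 0.65 0.6
1.3 0.88 0.75 0.62 0.57
1.4 0.88 0.75 0.62 0.57
1.5 0.95 0.78 0.62 0.55
1.6 0.12 0.28 0.32 0.35
1.7 0.1 0.22 0.18 0.0
1.8 0.1 0.0 0.0 0.0
1.9 0.08 0.0 0.0 0.0
2.0 0.02 0.0 0.0 0.0
```

Call:
step_arm([
  [[0,0,0.5,0,0,0,0],[0,0,0.5,0,0,0,0],[0,0,0.5,0,0,0,0],[-0.5,0,0.5,0,0,0,0],[-0.5,0.5,0,0,0,0,0]],
])

```text
t: 26.22
ee_pos: [520.6, -65.3, 497.4]
orientation: [2.461, 1.948, 0.004]
ft_force: [-0.8, 0.2, -0.7]
width: 0.6
grasp_force: 0.0
```

Call:
step_arm([
  [[0,0.8,0,0,0,0,0],[0,0.8,0,0,0,0,0],[0,0.8,0,0,0,0,0],[0,0.8,0,0,0,0,0],[0,0.8,0,0,0,0,0]],
])

```text
t: 26.85
ee_pos: [520.6, 136.6, 495.6]
orientation: [2.461, 1.952, 0.0]
ft_force: [0.4, 0.5, -0.4]
width: 0.1
grasp_force: 0.0
```

Call:
step_arm([
  [[0,0,0,0,0,0,0],[0,0,0,0,0,0,0],[0,0,0,0,0,0,0],[0,0,0,0,0,0,0],[0,0,0,0,0,0,0]],
])

```text
t: 27.48
ee_pos: [520.8, 135.3, 495.5]
orientation: [2.462, 1.952, 0.0]
ft_force: [1.0, -0.6, 0.4]
width: 0.2
grasp_force: 0.0
```

```bash
cat > k.py <<'E'
from h import *
# green outline of box in scene/top vs shut prediction
C=np.array([563.6,-118.8,0]);X=np.array([.975,-.2225,0]);Y=np.array([.2225,.975,0])
for n in('scene','top'):
    f=n+'9'; snap(n,f); g=cv2.imread(f'pics/{f}.png'); hs=cv2.cvtColor(g,cv2.COLOR_BGR2HSV)
    m=cv2.inRange(hs,(45,60,20),(95,255,255)); k,l,st,ce=cv2.connectedComponentsWithStats(m); i=1+np.argmax(st[1:,4])
    print(n,st[i],cv2.approxPolyDP(cv2.convexHull(np.argwhere(l==i)[:,::-1].astype(np.int32)),4,True).reshape(-1,2).tolist())
    for z in (0,82): print(z,[proj(f,C+a*135*X+b*95*Y+[0,0,z]).round().tolist() for a,b in((1,1),(-1,1),(-1,-1),(1,-1))])
    for a in(.05,.1,.2): print(a,[proj(f,C-95*Y+[0,0,82]+s*135*X+190*(np.cos(a)*Y+[0,0,np.sin(a)])).round(1).tolist() for s in(1,-1)])
E
python3 k.py
```

```text
scene [  174   196   161   173 14420] [[331, 311], [251, 368], [174, 243], [258, 196], [333, 293]]
0 [[333.0, 311.0], [260.0, 214.0], [183.0, 260.0], [251.0, 369.0]]
82 [[335.0, 296.0], [257.0, 195.0], [174.0, 242.0], [246.0, 358.0]]
0.05 [[335.3, 294.5], [256.4, 192.2]]
0.1 [[335.3, 292.8], [255.6, 189.9]]
0.2 [[334.5, 289.9], [253.5, 185.5]]
top [ 354  134   97  119 7954] [[450, 150], [429, 252], [354, 235], [377, 134]]
0 [[374.0, 138.0], [353.0, 236.0], [422.0, 251.0], [442.0, 154.0]]
82 [[378.0, 133.0], [355.0, 237.0], [429.0, 254.0], [451.0, 149.0]]
0.05 [[378.7, 131.9], [355.4, 237.1]]
0.1 [[379.5, 131.2], [356.0, 237.4]]
0.2 [[381.6, 130.0], [357.8, 238.0]]
```

Call:
step_arm([
  [[0,0,0,0,0,0,0],[0,0,0,0,0,0,0],[0,0,0,0,0,0,0],[0,0,0,0,0,0,0],[0,0,0,0,0,0,0]],
])

```text
t: 28.2
ee_pos: [520.7, 135.9, 495.4]
orientation: [-2.461, -1.953, 0.0]
ft_force: [0.5, -0.3, -1.3]
width: 0.7
grasp_force: 0.0
```

```bash
python3 k.py | grep -E 'scene|top'; python3 -c "
from workcell import ctrl; print(ctrl.close_job())"
```

```text
scene [  174   196   161   173 14420] [[331, 311], [251, 368], [174, 243], [257, 196], [333, 293]]
top [ 354  134   97  119 7961] [[450, 150], [429, 252], [354, 235], [377, 134]]
the job is handed in; nothing more can be done
None
```

I set two spare jars into the empty pockets, left the third on the tray, shut the flap and handed the job in at about 28 s; no verdict came back, but my last image measurements (not a viewed picture) matched a shut flap.

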